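Settle the cork polishing wheel on the balancing rollers

ROBOT

A 6-joint arm with a two-finger parallel gripper is mounted at the origin on the work surface. World frame = base frame: x ahead of the robot, y to its left, z up, the work surface at z = 0. Lengths are in m, angles in rad, forces in N, time in s.
With the tool pointing down it reaches from about 0.375 to 0.9 m from the base axis. Payload 3.1 kg.
Tool frame: the origin (TCP) lies between the finger pads; the fingertips stand 17 mm ahead of it and the grasp point (between the pads) lies 2 mm behind it; z points along the fingers, y is the line along which they close (so a half turn about z gives the same grasp; the last joint's range is limited). The gripper opens to 85 mm and grips with 20 to 120 N. Pads are 22 mm wide; open, the fingers measure 114 mm over their backs; the gripper's body (76 mm by 85 mm) begins 54 mm behind the grasp point. The pads swing forward as they close: fully open they stand 13 mm farther back than shut.
Start: joints at [-1.425, 0.527, 1.433, -0, 1.181, -0.178], TCP at [0.199, -0.592, 0.212] pointing down, gripper open.
Joint ranges: [-3.08, 3.08], [-0.75, 2.2], [0.22, 2.44], [-1.43, 4.57], [0, 2.65], [-2.85, 2.85]. Speed limits (rad/s): [2.79, 2.79, 3.14, 3.14, 3.14, 3.14].

INTERFACE

Orientations are given as a unit quaternion [x, y, z, w].
In Python, from station import sense, vision, order gives the robot as it stands.
- The arm moves only by the shell command python3 -m crank 'ROWS' [OPENING] [FORCE]. ROWS is JSON, a list of rows, each an object with "dp": the shift along the world's x, y, z in units of 30 mm (1.0 is 30 mm), a list of three; "angular": the turn, a rotation vector about the world's x, y, z in degrees, a list of three. In form: [{"dp": [dx, dy, dz], "angular": [ax, ay, az]}, ...]. A call has 1 to 20 rows; each row shifts and turns the commanded pose from where the row before left it; what a row does not reach is not made up. A row lasts 1/10 s, in which the tool goes at most 50 mm and 8.59 degrees, less where a joint would pass 70% of its speed; a pose out of reach is approached as far as the arm can. A call is refused whole if a number of a shift passes 1 or a number of a turn 8.59, either way. A call with a gripper value outside its range is refused whole. OPENING is the closure, from 0 (fully open) to 1 (shut), set as the call begins (- or left out, the last holds). The fingers move at their own pace and stop on an object; FORCE is the grip in N (left out, the last holds). Time passes only in rows, so rows that do not move let the fingers close. It gives the time, the measured TCP pose, the force, the opening and the grip force at its end, in the units of the state.
- sense(): the state, without advancing time (a new reading comes with each control period).
- vision.snapshot(name): name is "scene" or "top" or "wrist"; returns a dict with "image" (384x512x3 uint8, blue, green, red), "range_z" (384x512 float32, m along the optical axis (not along the pixel's ray), 0 where there is no reading), "mtx" (3x3 intrinsics, pixels), "pose" (4x4, takes a point from camera to world coordinates); the wrist camera has in their place "mount" (4x4, takes a point from camera to tool coordinates, whose origin is the TCP and whose axes are the flange's). Camera axes: x right, y down, z forward; pixel columns grow to the right and rows downward; lengths in m; the calibration is good to about 2 mm. A picture is of the moment at which its call begins: read the wrist's pose just before it.
- order.sign_off(): hands the job in; it is judged then, once.
The state is a dict: "t": time; "q": joint angles; "qd": joint speeds; "tau": joint torques, N m; "tcp_pos": TCP position; "tool_rot": TCP orientation; "force": force on the tool from outside, world axes, zero at the start; "ft_torque": the same for the moment, N m; "finger_gap": opening from 0.0 (shut) to 1.0 (fully open); "gripper_force": force on a finger pad.
Only numpy, scipy, OpenCV 4.12 (cv2) and the standard library are available. Lean on these libraries where they do the work, as an engineer would, in place of code of your own. Each camera call takes 0.05 s, during which the arm holds its last target. There are 200 camera calls.

TASK

In the stained-glass workshop, check the balance of the cork polishing wheel: lift it out of the wooden rack and lower it gently onto the blue balancing stand, so that its shaft lies across both pairs of steel rollers with the wheel hanging between them. Then let go and leave it alone, so that it turns by itself until its heavy side, the one with the brass plug, hangs straight down and it stands still. Leave the white felt wheel and the black rubber wheel in their places in the rack.

Things in the scene. Friction and masses are not known exactly. Their poses are not given: they have to be found in the camera images.
- cork_wheel: Brown cork wheel 100 mm dia, 20 thick, 0.34 kg, upright in a rack under 40 mm high; steel shaft 16 dia, 52 mm out each side, flanges 30 dia x 4. Origin: wheel centre, 82 mm up at start. y: along shaft, level. x: to the 24 mm brass plug (heavy side), 33 mm from centre, level at start. z: up at start. Pinch its flat faces at the rim's top. Freed on the rollers it swings and settles in about 4 s.
- stand: Fixed blue balancing stand, base 130 x 160 x 12 mm. Origin: centre of its underside, z up. y: along the rollers, so along the laid shaft (either way round). Four free crowned rollers 32 dia, 22 long at x +-20, y +-40, z 62 mm, forming two valleys; end plates 64 high outside them. Laid shaft: wheel centre at x 0, y 0, z 75 mm, clear of the base, with 14 mm of room to each side along y.
- felt_wheel: White felt wheel in the same rack, size and shaft as the cork wheel, no plug. Wheels stand in a row along their common shaft direction, at least 125 mm apart centre to centre. Origin: wheel centre, y along the shaft. Leave it alone.
- rubber_wheel: Black rubber wheel in the same rack, size and shaft as the cork wheel, no plug. Origin: wheel centre, y along the shaft. Leave it alone.
Not all that is in view belongs to the job. Leave any green look-alike of the stand alone.

How it is judged:
On the way:
1. the cork wheel's shaft lies on both roller pairs and the wheel is let go while its heavy side is not yet down (contact force between the fingers and cork_wheel below 0.1 N and angle between cork_wheel's own x axis and vertical below 2.7 rad and z of cork_wheel in the frame of stand between 0.068 and 0.083 m and horizontal distance between cork_wheel and stand below 0.022 m and angle between the y axis of cork_wheel and the y axis of stand, either way round below 0.2 rad).
At the end, for the whole second after the job is handed in: Cork wheel let go and still, shaft in both roller valleys (wheel centre within 20 mm of the stand's middle and 70 to 79 mm above its underside, shaft within 10 degrees of the rollers' direction), brass plug within 11 degrees of straight down; felt and rubber wheels within 20 mm of their start (angle between cork_wheel's own x axis and vertical above 2.94 rad and angular speed of cork_wheel below 0.3 rad/s and z of cork_wheel in the frame of stand between 0.07 and 0.079 m and horizontal distance between cork_wheel and stand below 0.02 m and angle between the y axis of cork_wheel and the y axis of stand, either way round below 0.1745 rad and distance of each of felt_wheel, rubber_wheel from where it was at the start of the episode below 0.02 m); the robot touches nothing.
It fails at once if the cork wheel is dropped (falling free at over 0.5 m/s) (contact force between the fingers and cork_wheel below 0.1 N and linear speed of cork_wheel above 0.5 m/s).
It fails at once if the cork wheel is forced onto the stand (over 80 N between them) (contact force between cork_wheel and stand above 80 N).
It fails at once if the felt or the rubber wheel is knocked out of its place (over 30 mm) (distance of any of felt_wheel, rubber_wheel from where it was at the start of the episode above 0.03 m).
It also fails if it takes over 48 s, if anything falls off the work surface, if the arm or the gripper's body presses on something with over 40 N, if the wrist force passes 120 N, or if a joint passes its speed limit or range.

## Working session

There is one attempt and no reset: what is moved stays moved. The work goes in short steps, Python scripts to look and compute and a shell command to move; the robot and the scene stay as the last step left them, time stands still between calls to the robot, and variables do not carry over. Pictures are saved under pics/ and viewed, at most 10 in all, crops included, and the job is handed in when it is done.

```bash
ls; mkdir -p pics
python3 - <<'E'
from station import sense, vision
import cv2,numpy as np
for n in("scene","top"):
    s=vision.snapshot(n); cv2.imwrite(f"pics/{n}0.png",s["image"]); np.savez(f"{n}0.npz",**s); print(n,s["mtx"].tolist(),np.round(s["pose"],3).tolist())
print(sense())
E
```

```text
pics
scene [[388.9863364259864, 0.0, 256.2795583973418], [0.0, 388.9863364259864, 196.66081113916385], [0.0, 0.0, 1.0]] [[-0.722, 0.481, -0.497, 0.949], [0.692, 0.494, -0.527, 0.54], [-0.008, -0.724, -0.689, 0.759], [0.0, 0.0, 0.0, 1.0]]
top [[369.0979556398348, 0.0, 253.65487147761075], [0.0, 369.0979556398348, 186.6808212900073], [0.0, 0.0, 1.0]] [[0.006, -0.995, 0.101, 0.408], [-1.0, -0.007, -0.014, 0.033], [0.015, -0.101, -0.995, 0.876], [0.0, 0.0, 0.0, 1.0]]
{'t': 0.1, 'q': array([-1.42549700e+00,  5.28366758e-01,  1.43377220e+00, -1.33155843e-05,
        1.18141708e+00, -1.78496573e-01]), 'qd': array([-0.00116318, -0.00313012, -0.00413189, -0.00042776,  0.00043746,
       -0.0015047 ]), 'tau': array([-3.79651347e-04, -4.43304062e+01, -1.78587037e+01, -1.78206860e-04,
        3.87657652e-03, -1.63696427e-05]), 'tcp_pos': array([ 0.19878035, -0.5918256 ,  0.21153611]), 'tool_rot': array([ 9.86922243e-01,  1.61194051e-01,  1.01378412e-05, -9.81655698e-04]), 'force': array([-0.62726251, -0.15056622, -1.17764068]), 'ft_torque': array([ 0.02702121,  0.00987334, -0.01983564]), 'gripper_force': 0.0, 'finger_gap': 0.9957513769681856}
```

View pics/scene0.png

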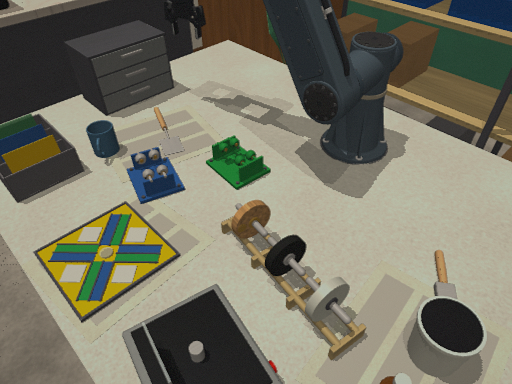

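View pics/top0.png

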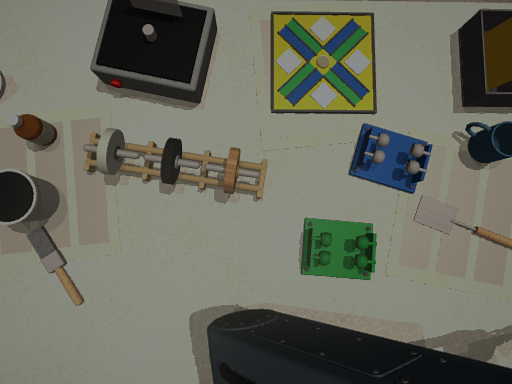

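Scene view: the cork wheel is at (250,215), the blue stand at (155,175). Top view: cork (232,170), black (172,160), felt (110,150), blue stand (392,158).
Candidates in the top view: the brown cork wheel (232,170) against the felt and black wheels, and the blue stand (392,158) against the green look-alike (340,250). I choose the cork wheel and the blue stand.

```bash
cat > h.py <<'E'
import numpy as np,cv2
def cloud(s):
    z=s["range_z"];v,u=np.mgrid[:z.shape[0],:z.shape[1]];K=s["mtx"]
    P=np.dstack([(u-K[0,2])/K[0,0]*z,(v-K[1,2])/K[1,1]*z,z])
    T=s["pose"];W=P@T[:3,:3].T+T[:3,3];W[z==0]=np.nan;return W
def hsv(s):return cv2.cvtColor(s["image"],cv2.COLOR_BGR2HSV)
E
python3 - <<'E'
from h import *
for n in("top","scene"):
    s=dict(np.load(n+"0.npz"));W=cloud(s);H=hsv(s)
    print(n)
    def box(cx,cy,r=45):
        m=np.zeros(H.shape[:2],bool);m[max(cy-r,0):cy+r,max(cx-r,0):cx+r]=1;return m
    C={"top":{"felt":(110,150),"rub":(172,160),"cork":(232,170)},"scene":{"cork":(250,215),"rub":(286,255),"felt":(328,298)}}[n]
    Z=W[...,2]
    print("table z",np.nanmedian(Z))
    for k,c in C.items():
        m=box(*c,28)&(Z>.1); p=W[m]; print(k,m.sum(),np.round(p.mean(0),4),"max",np.round(np.nanmax(p[:,2]),4), end=" ")
        if len(p)>5:
            r=cv2.minAreaRect(p[:,:2].astype(np.float32)*1000);print(np.round(r[0],1),np.round(r[1],1),round(r[2],1))
    b=(H[...,0]>100)&(H[...,0]<125)&(H[...,1]>140)&box(*((392,158) if n=="top" else (155,175)),48)
    for lo,hi in((.005,.02),(.05,.08)):
        m=b&(Z>lo)&(Z<hi);p=W[m][:,:2].astype(np.float32)*1000
        r=cv2.minAreaRect(p);print("stand",lo,m.sum(),np.round(r[0],1),np.round(r[1],1),round(r[2],1))
    m=box(*((392,158) if n=="top" else (155,175)),48)&(Z>.066)&(Z<.1)
    k,l,st,ce=cv2.connectedComponentsWithStats(m.astype(np.uint8))
    for i in range(1,k):
        if st[i,4]>8: print("roller",ce[i].round(),st[i,4],np.round(np.nanmean(W[l==i],0),4),np.nanmax(Z[l==i]))
s=dict(np.load("top0.npz"));a=s["image"][125:205,200:280];c=s["image"][115:205,340:440];s=dict(np.load("scene0.npz"));d=s["image"][190:260,215:285]
cv2.imwrite("pics/crop.png",np.hstack([cv2.resize(x,(260,260),interpolation=2) for x in(a,c,d)]))
E
```

```text
top
table z 0.0022326023986848353
felt 635 [0.5615 0.3292 0.1213] max 0.1367 [564.1 332. ] [22.1 93.9] 81.8
rub 545 [0.5409 0.1993 0.1225] max 0.1372 [544.3 200.8] [21.4 93.3] 81.9
cork 459 [0.5215 0.0698 0.1238] max 0.1361 [524.7  68.7] [22.8 93.6] 81.5
stand 0.005 2324 [ 568.  -298.9] [158.4 128.6] 73.7
stand 0.05 310 [ 569.5 -300. ] [141.8  86. ] 73.1
roller [382. 139.] 143 [ 0.5991 -0.2641  0.0732] 0.07968008425751683
roller [418. 150.] 135 [ 0.5757 -0.3428  0.0734] 0.08009963145340859
roller [377. 156.] 151 [ 0.5611 -0.2515  0.0732] 0.08044525255976065
roller [414. 167.] 147 [ 0.5373 -0.3322  0.0734] 0.08154913797421881
scene
table z 0.001688508513541076
cork 483 [0.5316 0.0741 0.1189] max 0.1347 [521.3 116.5] [ 89.4 135.6] 5.6
rub 556 [0.5523 0.2038 0.1196] max 0.1351 [545.5 201.4] [21.7 90.7] 81.2
felt 660 [0.5731 0.3337 0.1201] max 0.1343 [566.4 332. ] [21.3 91.7] 81.0
stand 0.005 908 [ 621. -290.] [197.  219.9] 73.6
stand 0.05 195 [ 557.9 -360.8] [274.3  91.7] 78.1
roller [110. 133.] 66 [ 0.5823 -0.5029  0.0779] 0.09146675704579177
roller [153. 152.] 63 [ 0.5394 -0.3294  0.0725] 0.07840278174613446
roller [140. 156.] 70 [ 0.5773 -0.3417  0.0722] 0.07975698928617192
roller [161. 168.] 64 [ 0.5634 -0.2513  0.073 ] 0.07920036209174797
roller [148. 172.] 66 [ 0.6014 -0.2619  0.0732] 0.08140711390403943
```

View pics/crop.png

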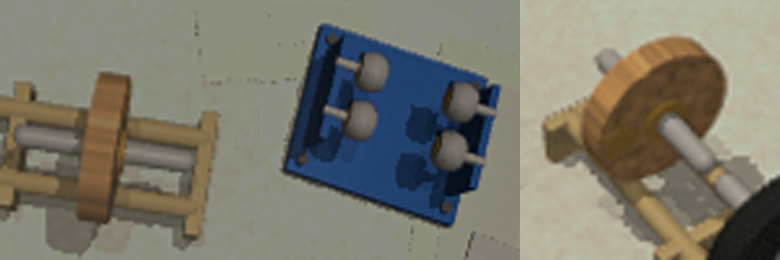

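The crops confirm the choice: the wood-brown wheel on the steel shaft, and the blue stand with two roller pairs. Measured: cork at (0.525, 0.0687), shaft bearing 81.5°; stand at (0.569, -0.2975), rollers bearing 73.6°. The sizes agree with those given. Moving above the wheel.

```bash
python3 -m crank '[{"dp":[0.47,0.96,0],"angular":[0,0,-1.2]},{"dp":[0.47,0.96,0],"angular":[0,0,-1.2]},{"dp":[0.47,0.96,0],"angular":[0,0,-1.2]},{"dp":[0.47,0.96,0],"angular":[0,0,-1.2]},{"dp":[0.47,0.96,0],"angular":[0,0,-1.2]},{"dp":[0.47,0.96,0],"angular":[0,0,-1.2]},{"dp":[0.47,0.96,0],"angular":[0,0,-1.2]},{"dp":[0.47,0.96,0],"angular":[0,0,-1.2]},{"dp":[0.47,0.96,0],"angular":[0,0,-1.2]},{"dp":[0.47,0.96,0],"angular":[0,0,-1.2]},{"dp":[0.47,0.96,0],"angular":[0,0,-1.2]},{"dp":[0.47,0.96,0],"angular":[0,0,-1.2]},{"dp":[0.47,0.96,0],"angular":[0,0,-1.2]},{"dp":[0.47,0.96,0],"angular":[0,0,-1.2]},{"dp":[0.47,0.96,0],"angular":[0,0,-1.2]},{"dp":[0.47,0.96,0],"angular":[0,0,-1.2]},{"dp":[0.47,0.96,0],"angular":[0,0,-1.2]},{"dp":[0.47,0.96,0],"angular":[0,0,-1.2]},{"dp":[0.47,0.96,0],"angular":[0,0,-1.2]},{"dp":[0.47,0.96,0],"angular":[0,0,-1.2]}]' 0 40
python3 -m crank '[{"dp":[0.47,0.96,0],"angular":[0,0,-1.2]},{"dp":[0.47,0.9,0],"angular":[0,0,-1.2]},{"dp":[0.5,0.9,0],"angular":[0,0,-0.7]},{"dp":[0,0,0],"angular":[0,0,0]},{"dp":[0,0,0],"angular":[0,0,0]},{"dp":[0,0,0],"angular":[0,0,0]}]'
cat > w.py <<'E'
import sys
from h import *
from station import sense,vision
from scipy.spatial.transform import Rotation as R
st=sense();s=vision.snapshot("wrist")
T=np.eye(4);T[:3,:3]=R.from_quat(st["tool_rot"]).as_matrix();T[:3,3]=st["tcp_pos"]
s["pose"]=T@s["mount"];W=cloud(s);cv2.imwrite(sys.argv[1],s["image"])
y=T[:3,1];print("tool y bearing",np.degrees(np.arctan2(y[1],y[0])),"tcp",T[:3,3].round(4),"tool z",T[:3,2].round(4))
E
cat > c.py <<'E'
exec(open("w.py").read())
H=hsv(s);m=(W[...,2]>.1)&(W[...,2]<.15)&(H[...,0]<22)&(H[...,1]>70)&(np.hypot(W[...,0]-.525,W[...,1]-.069)<.07)
p=W[m][:,:2].astype(np.float32)*1000;print(m.sum(),cv2.minAreaRect(p),np.nanmax(W[m][:,2]))
print(np.argwhere(m).mean(0)[::-1])
E
python3 c.py pics/w1.png
```

```text
t: 2.1
tcp_pos: [0.481, -0.0151, 0.2122]
tool_rot: [0.999, -0.048, -0.0, -0.0]
force: [-0.0, -1.1, 0.3]
finger_gap: 0.999
gripper_force: 0.0
t: 2.7
tcp_pos: [0.5233, 0.0658, 0.2121]
tool_rot: [0.997, -0.075, -0.001, 0.0]
force: [-0.0, 1.4, -0.2]
finger_gap: 0.998
gripper_force: 0.0
tool y bearing -98.56634219956648 tcp [0.5233 0.0658 0.2121] tool z [-1.4e-03 -2.0e-04 -1.0e+00]
1782 ((525.3941040039062, 69.4509506225586), (19.587360382080078, 90.69274139404297), 81.27982330322266) 0.13384881580610317
[253.         176.08305275]
```

View pics/w1.png

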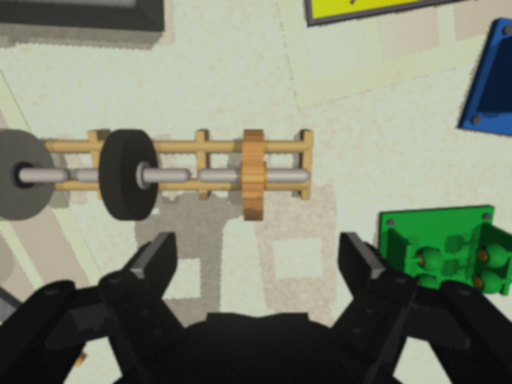

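The wrist view shows the cork wheel at (253,176), centred between the fingers, with the black wheel at (128,175) well clear. The refined centre is (0.5254, 0.0694). Descend and grip.

```bash
python3 -m crank '[{"dp":[0.07,0.12,-0.6],"angular":[0,0,0]},{"dp":[0,0,-0.7],"angular":[0,0,0]},{"dp":[0,0,-0.7],"angular":[0,0,0]},{"dp":[0,0,-0.6],"angular":[0,0,0]},{"dp":[0,0,-0.4],"angular":[0,0,0]},{"dp":[0,0,-0.17],"angular":[0,0,0]},{"dp":[0,0,0],"angular":[0,0,0]},{"dp":[0,0,0],"angular":[0,0,0]},{"dp":[0,0,0],"angular":[0,0,0]}]'
python3 -m crank '[{"dp":[0,0,0],"angular":[0,0,0]},{"dp":[0,0,0],"angular":[0,0,0]},{"dp":[0,0,0],"angular":[0,0,0]},{"dp":[0,0,0],"angular":[0,0,0]},{"dp":[0,0,0],"angular":[0,0,0]},{"dp":[0,0,0],"angular":[0,0,0]},{"dp":[0,0,0],"angular":[0,0,0]},{"dp":[0,0,0],"angular":[0,0,0]}]' 1 70
```

```text
t: 3.65
tcp_pos: [0.5269, 0.0698, 0.1182]
tool_rot: [0.997, -0.075, 0.001, -0.0]
force: [0.4, 0.2, -0.1]
finger_gap: 1.001
gripper_force: 0.0
t: 4.45
tcp_pos: [0.5262, 0.0699, 0.1173]
tool_rot: [0.997, -0.075, -0.0, -0.0]
force: [0.8, -0.1, -0.5]
finger_gap: 0.0
gripper_force: 0.0
```

The fingers shut fully without feeling anything, so look before moving.

```bash
python3 c.py pics/w2.png
python3 - <<'E'
from station import sense,vision
import cv2,numpy as np
s=sense();print(s["finger_gap"],s["gripper_force"])
a=vision.snapshot("scene")["image"][130:310,180:360]
cv2.imwrite("pics/s2.png",np.hstack([cv2.resize(a,(400,400)),cv2.resize(cv2.imread("pics/w2.png"),(400,400))]))
E
```

```text
tool y bearing -98.54821708946864 tcp [0.5262 0.0699 0.1173] tool z [-1.e-04  0.e+00 -1.e+00]
2515 ((548.8161010742188, 65.64276123046875), (20.0140323638916, 43.097904205322266), 82.06979370117188) 0.14987379431447906
[258.38687873 187.42664016]
-0.0018677519812161291 0.0
```

View pics/s2.png

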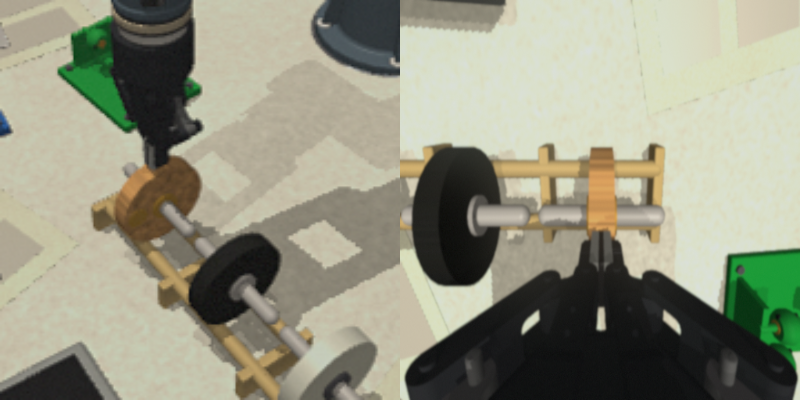

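The wrist crop (right half) shows the fingers shut at (600,240), just at the near edge of the visible rim, and the wheel undisturbed. I need to know where the fingertips really are relative to the rim.

Run:
```python
import sys;sys.argv=["","pics/w3.png"]
exec(open("w.py").read())
print(np.round(s["mount"],3).tolist())
Ti=np.linalg.inv(T);L=W@Ti[:3,:3].T+Ti[:3,3]
for v in range(135,300,10):print(v,"tool",L[v,256].round(3),"world",W[v,256].round(3),s["image"][v,256])
t=vision.snapshot("top");t["pose"];Wt=cloud(t);H=hsv(t)
m=(Wt[...,2]>.1)&(Wt[...,2]<.14)&(H[...,0]<22)&(H[...,1]>70)&(np.hypot(Wt[...,0]-.525,Wt[...,1]-.069)<.07)
p=Wt[m];print("cork top",m.sum(),p.min(0),p.max(0))
g=(np.hypot(Wt[...,0]-.525,Wt[...,1]-.069)<.12)&(H[...,2]<70)&(Wt[...,2]>.05);print("dark",np.nanpercentile(Wt[g],[0,5,50,95],axis=0).round(3))
```

```text
tool y bearing -98.54832545401283 tcp [0.5262 0.0699 0.1173] tool z [-1.e-04  0.e+00 -1.e+00]
[[-0.001, -0.961, -0.277, 0.069], [1.0, -0.001, 0.0, 0.0], [-0.0, -0.277, 0.961, -0.161], [0.0, 0.0, 0.0, 1.0]]
135 tool [ 0.044 -0.001  0.119] world [ 0.57   0.064 -0.002] [206 224 218]
145 tool [ 0.046 -0.001  0.024] world [0.572 0.064 0.093] [ 64 104 140]
155 tool [ 0.042 -0.001  0.01 ] world [0.567 0.064 0.108] [ 78 131 178]
165 tool [ 0.037 -0.001  0.001] world [0.563 0.065 0.116] [ 91 156 212]
175 tool [ 0.031 -0.001 -0.002] world [0.557 0.066 0.119] [ 93 161 219]
185 tool [ 0.026 -0.001 -0.007] world [0.552 0.067 0.124] [ 89 153 209]
195 tool [ 0.021 -0.001 -0.01 ] world [0.547 0.067 0.128] [ 84 145 198]
205 tool [ 0.015 -0.001 -0.011] world [0.542 0.068 0.128] [ 94 161 218]
215 tool [ 0.01  -0.001 -0.013] world [0.536 0.069 0.13 ] [ 81 137 187]
225 tool [ 0.01  -0.001 -0.029] world [0.537 0.069 0.146] [33 39 45]
235 tool [ 0.01  -0.001 -0.04 ] world [0.536 0.069 0.157] [32 37 42]
245 tool [ 0.01 -0.   -0.05] world [0.536 0.069 0.168] [29 36 38]
255 tool [ 0.008 -0.    -0.056] world [0.535 0.069 0.173] [35 37 40]
265 tool [ 0.004 -0.    -0.057] world [0.53  0.07  0.174] [29 31 34]
275 tool [-0.    -0.    -0.058] world [0.526 0.07  0.175] [30 32 32]
285 tool [-0.006 -0.    -0.057] world [0.52  0.071 0.174] [29 30 31]
295 tool [-0.146 -0.001  0.117] world [ 0.382  0.093 -0.   ] [126 142 148]Traceback (most recent call last):
  File "<stdin>", line 8, in <module>
    return umr_minimum(a, axis, None, out, keepdims, initial, where)
ValueError: zero-size array to reduction operation minimum which has no identity
```

Run:
```python
import cv2
i=cv2.imread("pics/w3.png")[150:300,180:340];cv2.imwrite("pics/w3c.png",cv2.resize(i,(640,600),interpolation=2))
```

```text
(no output)
```

View pics/w3c.png

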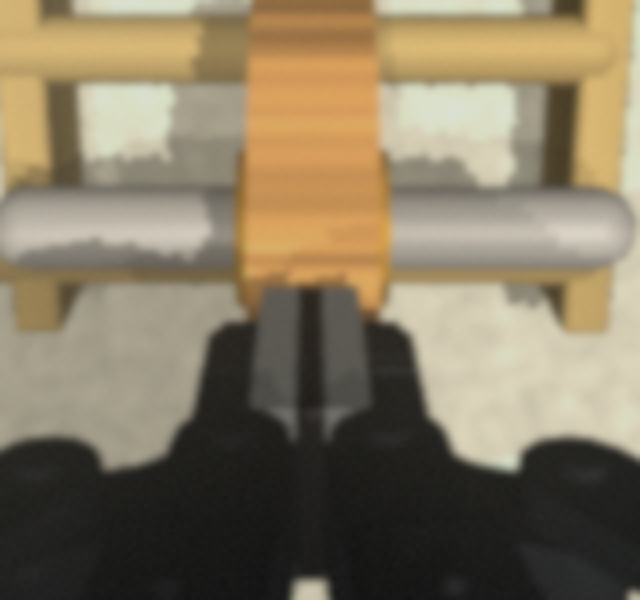

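The pads (crop at (310,300)) are shut with their ends right at the rim top, so the tips are apparently higher than the stated 17 mm ahead of the TCP. I'll lift a little and measure the tips in the tool frame.

```bash
cat > tip.py <<'E'
exec(open("w.py").read())
Ti=np.linalg.inv(T);L=W@Ti[:3,:3].T+Ti[:3,3]
m=(abs(L[...,0])<.03)&(abs(L[...,1])<.07)&(L[...,2]<.03)&(L[...,2]>-.1)&(hsv(s)[...,2]<130)&(hsv(s)[...,1]<90)
p=L[m];print(sense()["finger_gap"],"f",s["mtx"][0,0],s["mtx"][1,2])
for a in(-1,1):
    q=p[np.sign(p[:,1])==a];q=q[np.argsort(-q[:,2])][:200];print(a,len(q),q[:3].round(4).tolist(),q[50:52].round(4).tolist())
C=hsv(s)
m=(W[...,2]>.1)&(W[...,2]<.15)&(C[...,0]<22)&(C[...,1]>70)&(np.hypot(W[...,0]-.525,W[...,1]-.069)<.07)
print("cork",cv2.minAreaRect(W[m][:,:2].astype(np.float32)*1000),np.nanmax(W[m][:,2]))
E
python3 -m crank '[{"dp":[0,0,0.3],"angular":[0,0,0]},{"dp":[0,0,0.5],"angular":[0,0,0]},{"dp":[0,0,0.7],"angular":[0,0,0]},{"dp":[0,0,0.7],"angular":[0,0,0]},{"dp":[0,0,0],"angular":[0,0,0]},{"dp":[0,0,0],"angular":[0,0,0]}]'
python3 tip.py pics/w4.png
python3 -m crank '[{"dp":[0,0,0],"angular":[0,0,0]},{"dp":[0,0,0],"angular":[0,0,0]},{"dp":[0,0,0],"angular":[0,0,0]},{"dp":[0,0,0],"angular":[0,0,0]},{"dp":[0,0,0],"angular":[0,0,0]},{"dp":[0,0,0],"angular":[0,0,0]}]' 0
python3 tip.py pics/w5.png
python3 -c "
import cv2,numpy as np
cv2.imwrite('pics/w45.png',np.hstack([cv2.imread('pics/w4.png')[100:340,60:450],cv2.imread('pics/w5.png')[100:340,60:450]]))"
```

```text
t: 5.25
tcp_pos: [0.5263, 0.0699, 0.1839]
tool_rot: [0.997, -0.074, 0.001, 0.0]
force: [-0.8, 0.7, -0.1]
finger_gap: -0.002
gripper_force: 0.0
tool y bearing -98.54240531294305 tcp [0.5263 0.0699 0.1839] tool z [ 1.4e-03 -1.0e-04 -1.0e+00]
0.0006484284850230245 f 271.2807271327544 187.67542151640095
-1 200 [[0.0102, -0.0055, -0.0227], [0.01, -0.0011, -0.0237], [0.0101, -0.0022, -0.0238]] [[0.0062, -0.0118, -0.0281], [0.0103, -0.0, -0.0282]]
1 200 [[0.0105, 0.0055, -0.0234], [0.01, 0.0033, -0.0236], [0.0101, 0.0049, -0.0239]] [[0.0108, 0.0053, -0.0282], [0.0062, 0.0086, -0.0283]]
cork ((536.8260498046875, 67.56005859375), (20.07967185974121, 67.1038589477539), 81.20986938476562) 0.13357154421811537
t: 5.9
tcp_pos: [0.5262, 0.0699, 0.1832]
tool_rot: [0.997, -0.075, -0.0, 0.0]
force: [0.4, -0.3, -0.1]
finger_gap: 0.991
gripper_force: 0.0
tool y bearing -98.54790792066417 tcp [0.5262 0.0699 0.1832] tool z [-1.e-04 -0.e+00 -1.e+00]
0.9994983208495838 f 271.2807271327544 187.67542151640095
-1 200 [[0.0019, -0.0424, -0.0314], [-0.0045, -0.0424, -0.0314], [0.0066, -0.0425, -0.0315]] [[-0.01, -0.042, -0.0344], [0.0013, -0.0421, -0.0345]]
1 200 [[-0.0035, 0.0428, -0.0312], [-0.004, 0.0428, -0.0315], [0.0003, 0.0429, -0.0318]] [[-0.0011, 0.0428, -0.0344], [0.0063, 0.0427, -0.0344]]
cork ((527.0767211914062, 69.0278549194336), (19.99137306213379, 86.3970947265625), 81.33509826660156) 0.13422104252286682
```

View pics/w45.png

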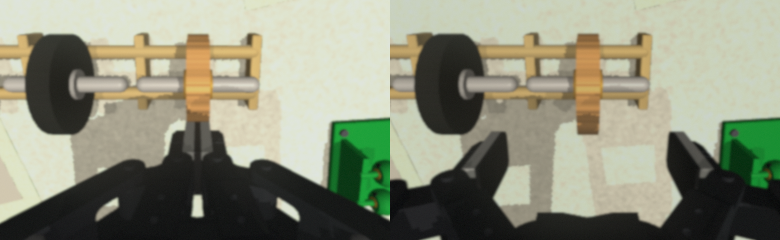

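Left crop: shut pads end at about (198,125). Right crop: open. The depth shows the real tips at tool z ≈ -0.022 shut and -0.032 open, about 39 mm behind the stated figure. I'll use the measured value: TCP z ≈ 0.080 puts the shut tips at about 0.102, clear of the flange top at 0.097.

```bash
python3 -m crank '[{"dp":[-0.03,-0.02,-0.5],"angular":[0,0,0]},{"dp":[0,0,-0.6],"angular":[0,0,0]},{"dp":[0,0,-0.6],"angular":[0,0,0]},{"dp":[0,0,-0.6],"angular":[0,0,0]},{"dp":[0,0,-0.5],"angular":[0,0,0]},{"dp":[0,0,-0.4],"angular":[0,0,0]},{"dp":[0,0,-0.24],"angular":[0,0,0]},{"dp":[0,0,0],"angular":[0,0,0]},{"dp":[0,0,0],"angular":[0,0,0]}]' 0
python3 -m crank '[{"dp":[0,0,0],"angular":[0,0,0]},{"dp":[0,0,0],"angular":[0,0,0]},{"dp":[0,0,0],"angular":[0,0,0]},{"dp":[0,0,0],"angular":[0,0,0]},{"dp":[0,0,0],"angular":[0,0,0]},{"dp":[0,0,0],"angular":[0,0,0]},{"dp":[0,0,0],"angular":[0,0,0]}]' 1 60
```

```text
t: 6.85
tcp_pos: [0.5256, 0.0693, 0.0804]
tool_rot: [0.997, -0.075, 0.0, -0.0]
force: [0.0, -0.2, -0.3]
finger_gap: 0.998
gripper_force: 0.0
t: 7.55
tcp_pos: [0.5254, 0.0692, 0.0805]
tool_rot: [0.997, -0.075, 0.0, 0.0]
force: [-0.1, 0.1, 3.3]
finger_gap: 0.223
gripper_force: 58.7
```

Gripped at a gap of 0.223 × 85 mm = 19 mm, 59 N. Lift 90 mm.

```bash
python3 -m crank '[{"dp":[0,0,0.1],"angular":[0,0,0]},{"dp":[0,0,0.2],"angular":[0,0,0]},{"dp":[0,0,0.3],"angular":[0,0,0]},{"dp":[0,0,0.4],"angular":[0,0,0]},{"dp":[0,0,0.5],"angular":[0,0,0]},{"dp":[0,0,0.5],"angular":[0,0,0]},{"dp":[0,0,0.5],"angular":[0,0,0]},{"dp":[0,0,0.3],"angular":[0,0,0]},{"dp":[0,0,0.2],"angular":[0,0,0]},{"dp":[0,0,0],"angular":[0,0,0]},{"dp":[0,0,0],"angular":[0,0,0]}]'
python3 - <<'E'
import sys;sys.argv=["","pics/w6.png"]
exec(open("w.py").read())
H=hsv(s)
m=(W[...,2]>.14)&(W[...,2]<.24)&(H[...,0]<22)&(H[...,1]>70)
m&=np.hypot(W[...,0]-.525,W[...,1]-.069)<.07
print("cork",m.sum(),cv2.minAreaRect(W[m][:,:2].astype(np.float32)*1000),np.nanmax(W[m][:,2]))
t=vision.snapshot("scene");cv2.imwrite("pics/s6.png",cv2.resize(t["image"][100:320,150:400],(750,660))[:600])
E
```

```text
t: 8.65
tcp_pos: [0.5249, 0.0693, 0.1698]
tool_rot: [0.997, -0.075, -0.0, -0.0]
force: [0.2, -0.0, -3.8]
finger_gap: 0.223
gripper_force: 58.7
tool y bearing -98.54910259246162 tcp [0.5249 0.0693 0.1698] tool z [-8.e-04  1.e-04 -1.e+00]
cork 7137 ((532.2725830078125, 70.90142822265625), (33.028160095214844, 85.16365814208984), 75.21394348144531) 0.2382920033526688
```

View pics/s6.png

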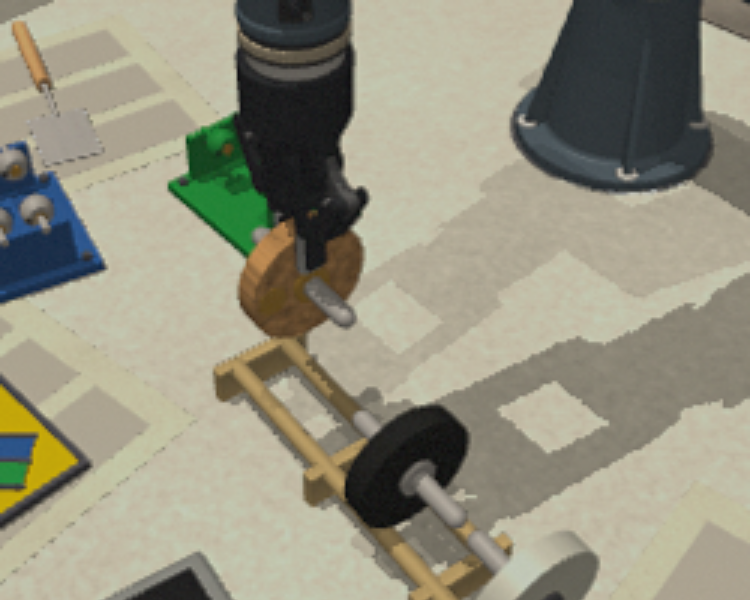

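The wheel is lifted clear of the rack and hangs level, with the plug at about (285,300), roughly at shaft height. The other wheels stay put. Carry it to above the stand.

```bash
python3 -m crank '[{"dp":[0.09,-0.3,0],"angular":[0,0,-0.49]},{"dp":[0.09,-0.6,0],"angular":[0,0,-0.49]},{"dp":[0.09,-0.9,0],"angular":[0,0,-0.49]},{"dp":[0.09,-0.9,0],"angular":[0,0,-0.49]},{"dp":[0.09,-0.9,0],"angular":[0,0,-0.49]},{"dp":[0.09,-0.9,0],"angular":[0,0,-0.49]},{"dp":[0.09,-0.9,0],"angular":[0,0,-0.49]},{"dp":[0.09,-0.9,0],"angular":[0,0,-0.49]},{"dp":[0.09,-0.9,0],"angular":[0,0,-0.49]},{"dp":[0.09,-0.9,0],"angular":[0,0,-0.49]},{"dp":[0.09,-0.9,0],"angular":[0,0,-0.49]},{"dp":[0.09,-0.9,0],"angular":[0,0,-0.49]},{"dp":[0.09,-0.9,0],"angular":[0,0,-0.49]},{"dp":[0.1,-0.8,0],"angular":[0,0,-0.49]},{"dp":[0.1,-0.4,0],"angular":[0,0,-0.49]},{"dp":[0.1,-0.23,0],"angular":[0,0,-0.49]},{"dp":[0,0,0],"angular":[0,0,0]},{"dp":[0,0,0],"angular":[0,0,0]},{"dp":[0,0,0],"angular":[0,0,0]}]'
cat > st.py <<'E'
exec(open("w.py").read())
# stand in wrist view
H=hsv(s);b=(H[...,0]>100)&(H[...,0]<125)&(H[...,1]>140)&(W[...,2]>.004)&(W[...,2]<.018)&(np.hypot(W[...,0]-.569,W[...,1]+.2975)<.13)
r=cv2.minAreaRect(W[b][:,:2].astype(np.float32)*1000);print("base",b.sum(),r)
m=(abs(W[...,2]-.072)<.009)&(H[...,1]<110)&(np.hypot(W[...,0]-.569,W[...,1]+.2975)<.075)
k,l,q,ce=cv2.connectedComponentsWithStats(m.astype(np.uint8))
for i in range(1,k):
    if q[i,4]>20:print("roller",ce[i].round(),q[i,4],W[l==i].mean(0).round(4),W[l==i].min(0).round(4),W[l==i].max(0).round(4))
Ti=np.linalg.inv(T);L=W@Ti[:3,:3].T+Ti[:3,3]
c=(H[...,0]<22)&(H[...,1]>70)&(np.hypot(L[...,0],L[...,1])<.07)&(L[...,2]<.08)
print("cork tool x,y range",np.percentile(L[c],[1,50,99],axis=0).round(4).tolist())
# bright shaft
sh=(H[...,1]<60)&(H[...,2]>90)&(abs(L[...,2])<.04)&(abs(L[...,0])<.04)&(abs(L[...,1])<.075)
print("shaft",sh.sum(),cv2.minAreaRect(W[sh][:,:2].astype(np.float32)*1000),np.percentile(W[sh][:,2],[5,50,98]))
t=vision.snapshot("top");Wt=cloud(t);Ht=hsv(t)
E
python3 st.py pics/w7.png
```

```text
t: 10.65
tcp_pos: [0.5691, -0.2961, 0.1699]
tool_rot: [0.99, -0.142, -0.001, -0.0]
force: [-0.4, 0.4, -4.3]
finger_gap: 0.229
gripper_force: 59.0
tool y bearing -106.31382997403061 tcp [ 0.5691 -0.2961  0.1699] tool z [-0.001   0.0011 -1.    ]
base 4648 ((572.205810546875, -302.3591003417969), (155.65966796875, 116.88998413085938), 73.66104125976562)
roller [217. 159.] 827 [ 0.6019 -0.2652  0.0713] [ 0.5845 -0.2823  0.063 ] [ 0.6189 -0.2368  0.0788]
roller [306. 160.] 790 [ 0.577  -0.3475  0.0717] [ 0.5618 -0.3723  0.063 ] [ 0.5915 -0.3315  0.0794]
roller [330. 183.] 24 [ 0.5452 -0.3668  0.0641] [ 0.5354 -0.3696  0.0635] [ 0.5541 -0.3635  0.0656]
roller [218. 198.] 770 [ 0.5642 -0.2534  0.0711] [ 0.5466 -0.2717  0.063 ] [ 0.5763 -0.2241  0.0788]
roller [303. 198.] 714 [ 0.5399 -0.3364  0.0716] [ 0.524  -0.363   0.0631] [ 0.5534 -0.3205  0.0788]
cork tool x,y range [[-0.031, -0.0112, -0.0569], [0.0152, 0.0001, -0.0469], [0.0478, 0.0109, -0.0086]]
shaft 3313 ((566.4124755859375, -296.74847412109375), (63.65065383911133, 112.66461181640625), 8.418611526489258) [0.17250801 0.17830306 0.20489113]
```

View pics/w7.png

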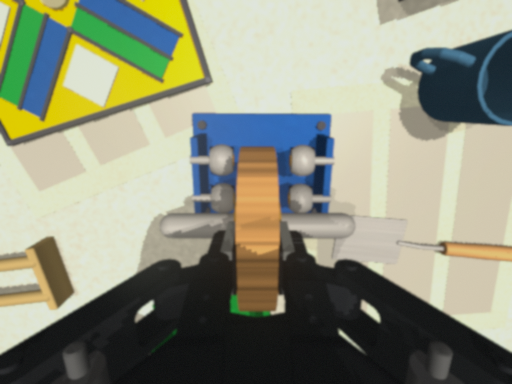

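The wrist view shows the wheel at (257,230), hanging between the roller pairs (220/302, 160/198) with the shaft parallel to the roller line. The stand measures again at about (0.569, -0.298). Lower it, slowing near contact.

```bash
python3 -m crank '[{"dp":[0,-0.06,-0.2],"angular":[0,0,0]},{"dp":[0,0,-0.4],"angular":[0,0,0]},{"dp":[0,0,-0.5],"angular":[0,0,0]},{"dp":[0,0,-0.5],"angular":[0,0,0]},{"dp":[0,0,-0.5],"angular":[0,0,0]},{"dp":[0,0,-0.4],"angular":[0,0,0]},{"dp":[0,0,-0.3],"angular":[0,0,0]},{"dp":[0,0,-0.15],"angular":[0,0,0]},{"dp":[0,0,-0.08],"angular":[0,0,0]},{"dp":[0,0,0],"angular":[0,0,0]},{"dp":[0,0,0],"angular":[0,0,0]}]'
python3 -m crank '[{"dp":[0,0,-0.03],"angular":[0,0,0]},{"dp":[0,0,-0.03],"angular":[0,0,0]},{"dp":[0,0,-0.03],"angular":[0,0,0]},{"dp":[0,0,0],"angular":[0,0,0]}]'
```

```text
t: 11.85
tcp_pos: [0.5698, -0.2997, 0.0798]
tool_rot: [0.99, -0.143, 0.001, 0.0]
force: [0.4, -0.4, -3.1]
finger_gap: 0.225
gripper_force: 59.0
t: 12.25
tcp_pos: [0.5693, -0.2993, 0.0765]
tool_rot: [0.99, -0.142, -0.0, -0.0]
force: [0.6, -0.2, -4.7]
finger_gap: 0.225
gripper_force: 59.0
```

```bash
python3 -m crank '[{"dp":[0,0,-0.03],"angular":[0,0,0]},{"dp":[0,0,-0.03],"angular":[0,0,0]},{"dp":[0,0,0],"angular":[0,0,0]},{"dp":[0,0,0],"angular":[0,0,0]}]'
python3 - <<'E'
import sys;sys.argv=["","pics/w8.png"]
exec(open("w.py").read())
t=vision.snapshot("scene");a=cv2.resize(t["image"][100:230,90:220],(400,400));b=cv2.resize(s["image"],(400,300))
cv2.imwrite("pics/m8.png",np.hstack([a,cv2.copyMakeBorder(b,0,100,0,0,0)]))
E
```

```text
t: 12.65
tcp_pos: [0.5694, -0.2994, 0.0747]
tool_rot: [0.99, -0.143, 0.0, 0.0]
force: [0.4, 0.5, -3.7]
finger_gap: 0.23
gripper_force: 59.1
tool y bearing -106.38855604166216 tcp [ 0.5694 -0.2994  0.0747] tool z [ 1.e-04 -1.e-04 -1.e+00]
```

View pics/m8.png

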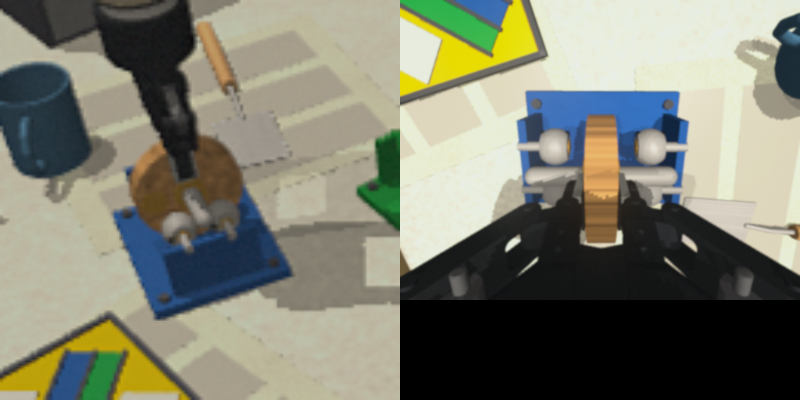

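Left: the wheel sits between the two roller pairs with its shaft end at (195,205), just above the valley. Right: the shaft end-to-end is centred between the end plates. Keep lowering by 1 mm steps until it bears.

```bash
python3 -m crank '[{"dp":[0,0,-0.03],"angular":[0,0,0]},{"dp":[0,0,0],"angular":[0,0,0]},{"dp":[0,0,0],"angular":[0,0,0]}]'|grep -E "tcp|force"
python3 -m crank '[{"dp":[0,0,-0.03],"angular":[0,0,0]},{"dp":[0,0,0],"angular":[0,0,0]},{"dp":[0,0,0],"angular":[0,0,0]}]'|grep -E "tcp|force"
```

```text
tcp_pos: [0.5698, -0.2996, 0.074]
force: [1.7, -0.3, -4.0]
gripper_force: 59.1
tcp_pos: [0.5701, -0.2997, 0.0732]
force: [2.5, 0.0, -2.3]
gripper_force: 59.2
```

Contact has begun, and the push along +x says the valley lies slightly farther that way. Shift 1 mm and lower on.

```bash
python3 -m crank '[{"dp":[0.03,0,0],"angular":[0,0,0]},{"dp":[0,0,-0.02],"angular":[0,0,0]},{"dp":[0,0,0],"angular":[0,0,0]},{"dp":[0,0,0],"angular":[0,0,0]}]'|grep -E "tcp|force"
python3 -m crank '[{"dp":[0,0,-0.02],"angular":[0,0,0]},{"dp":[0,0,0],"angular":[0,0,0]},{"dp":[0,0,0],"angular":[0,0,0]}]'|grep -E "tcp|force"
```

```text
tcp_pos: [0.5703, -0.2997, 0.0728]
force: [0.8, 0.3, 0.6]
gripper_force: 59.9
tcp_pos: [0.5704, -0.2997, 0.0726]
force: [-0.9, 0.4, 5.3]
gripper_force: 60.5
```

The stand now carries the wheel with an even side force. Release, then withdraw upward.

```bash
python3 -m crank '[{"dp":[0,0,0],"angular":[0,0,0]},{"dp":[0,0,0],"angular":[0,0,0]},{"dp":[0,0,0],"angular":[0,0,0]},{"dp":[0,0,0],"angular":[0,0,0]},{"dp":[0,0,0],"angular":[0,0,0]},{"dp":[0,0,0],"angular":[0,0,0]}]' 0
python3 -m crank '[{"dp":[0,0,0.3],"angular":[0,0,0]},{"dp":[0,0,0.5],"angular":[0,0,0]},{"dp":[0,0,0.7],"angular":[0,0,0]},{"dp":[0,0,0.9],"angular":[0,0,0]},{"dp":[0,0,0.9],"angular":[0,0,0]},{"dp":[0,0,0.7],"angular":[0,0,0]},{"dp":[0,0,0.4],"angular":[0,0,0]},{"dp":[0,0,0],"angular":[0,0,0]},{"dp":[0,0,0],"angular":[0,0,0]},{"dp":[0,0,0],"angular":[0,0,0]},{"dp":[0,0,0],"angular":[0,0,0]},{"dp":[0,0,0],"angular":[0,0,0]},{"dp":[0,0,0],"angular":[0,0,0]},{"dp":[0,0,0],"angular":[0,0,0]},{"dp":[0,0,0],"angular":[0,0,0]},{"dp":[0,0,0],"angular":[0,0,0]},{"dp":[0,0,0],"angular":[0,0,0]},{"dp":[0,0,0],"angular":[0,0,0]},{"dp":[0,0,0],"angular":[0,0,0]},{"dp":[0,0,0],"angular":[0,0,0]}]'
python3 -m crank '[{"dp":[0,0,0],"angular":[0,0,0]},{"dp":[0,0,0],"angular":[0,0,0]},{"dp":[0,0,0],"angular":[0,0,0]},{"dp":[0,0,0],"angular":[0,0,0]},{"dp":[0,0,0],"angular":[0,0,0]},{"dp":[0,0,0],"angular":[0,0,0]},{"dp":[0,0,0],"angular":[0,0,0]},{"dp":[0,0,0],"angular":[0,0,0]},{"dp":[0,0,0],"angular":[0,0,0]},{"dp":[0,0,0],"angular":[0,0,0]},{"dp":[0,0,0],"angular":[0,0,0]},{"dp":[0,0,0],"angular":[0,0,0]},{"dp":[0,0,0],"angular":[0,0,0]},{"dp":[0,0,0],"angular":[0,0,0]},{"dp":[0,0,0],"angular":[0,0,0]},{"dp":[0,0,0],"angular":[0,0,0]},{"dp":[0,0,0],"angular":[0,0,0]},{"dp":[0,0,0],"angular":[0,0,0]},{"dp":[0,0,0],"angular":[0,0,0]},{"dp":[0,0,0],"angular":[0,0,0]}]' >/dev/null
cat > fin.py <<'E'
import sys
exec(open("w.py").read())
H=hsv(s)
m=(W[...,2]>.095)&(W[...,2]<.14)&(H[...,0]<22)&(H[...,1]>70)&(np.hypot(W[...,0]-.57,W[...,1]+.299)<.08)
print("cork",m.sum(),cv2.minAreaRect(W[m][:,:2].astype(np.float32)*1000),np.nanmax(W[m][:,2]))
t=vision.snapshot("scene");np.savez(sys.argv[1]+".npz",**t);print("t",sense()["t"])
E
python3 fin.py pics/f1.png
python3 -m crank '[{"dp":[0,0,0],"angular":[0,0,0]},{"dp":[0,0,0],"angular":[0,0,0]},{"dp":[0,0,0],"angular":[0,0,0]},{"dp":[0,0,0],"angular":[0,0,0]},{"dp":[0,0,0],"angular":[0,0,0]},{"dp":[0,0,0],"angular":[0,0,0]},{"dp":[0,0,0],"angular":[0,0,0]},{"dp":[0,0,0],"angular":[0,0,0]},{"dp":[0,0,0],"angular":[0,0,0]},{"dp":[0,0,0],"angular":[0,0,0]},{"dp":[0,0,0],"angular":[0,0,0]},{"dp":[0,0,0],"angular":[0,0,0]},{"dp":[0,0,0],"angular":[0,0,0]},{"dp":[0,0,0],"angular":[0,0,0]},{"dp":[0,0,0],"angular":[0,0,0]},{"dp":[0,0,0],"angular":[0,0,0]},{"dp":[0,0,0],"angular":[0,0,0]},{"dp":[0,0,0],"angular":[0,0,0]},{"dp":[0,0,0],"angular":[0,0,0]},{"dp":[0,0,0],"angular":[0,0,0]}]' >/dev/null
python3 fin.py pics/f2.png
python3 - <<'E'
from h import *
A=[dict(np.load(f"pics/f{i}.png.npz")) for i in(1,2)]
d=cv2.absdiff(A[0]["image"],A[1]["image"]).max(2)[130:200,125:190];print("change",d.max(),(d>25).sum())
s=A[1];W=cloud(s);H=hsv(s)
m=(W[...,2]>.025)&(np.hypot(W[...,0]-.57,W[...,1]+.299)<.065)&(H[...,0]>8)&(H[...,0]<30)&(H[...,1]>60)
for r in range(135,190,3):print(r," ".join(f"{H[r,c,0]:2d}/{H[r,c,1]:3d}" if m[r,c] else "  .   " for c in range(132,174,3)))
E
```

```text
t: 14.65
tcp_pos: [0.5702, -0.2993, 0.0715]
tool_rot: [0.99, -0.142, -0.0, -0.0]
force: [0.2, -0.3, 0.0]
finger_gap: 1.002
gripper_force: 0.0
t: 16.65
tcp_pos: [0.5703, -0.2994, 0.2037]
tool_rot: [0.99, -0.143, 0.0, -0.0]
force: [-0.9, 0.5, 1.2]
finger_gap: 1.0
gripper_force: 0.0
tool y bearing -106.38648556671201 tcp [ 0.5703 -0.2994  0.2037] tool z [ 0.e+00  1.e-04 -1.e+00]
cork 1756 ((571.0287475585938, -300.129150390625), (19.528043746948242, 87.00150299072266), 73.35309600830078) 0.12626260349565055
t 18.75
tool y bearing -106.38941149226932 tcp [ 0.5703 -0.2994  0.2037] tool z [-0.  0. -1.]
cork 1763 ((570.865234375, -300.08160400390625), (19.524539947509766, 87.38143920898438), 73.42008972167969) 0.12617824753965615
t 20.85
change 27 1
135   .      .      .      .      .      .      .      .      .      .      .      .      .      .   
138   .      .      .      .      .      .      .      .      .      .      .      .      .      .   
141   .      .      .      .      .      .      .      .      .      .      .      .      .      .   
144   .      .      .      .      .    17
[... 887 characters left out ...]
   .    16/140 16/135   .      .      .      .      .      .    19/123 18/ 81   .      .   
174   .      .      .    15/135   .      .      .      .      .      .      .      .      .      .   
177   .      .      .      .      .    19/103   .      .      .      .      .      .      .      .   
180   .      .      .      .      .      .      .      .      .      .      .      .      .      .   
183   .      .      .      .      .      .      .      .      .      .      .      .      .      .   
186   .      .      .      .      .      .      .      .      .      .      .      .      .      .   
189   .      .      .      .      .      .      .      .      .      .      .      .      .      .
```

The wheel is still over 2 s. Its rim top is at 0.126 (expected 0.125), the shaft bearing is 73.4° and the centre is on the stand's middle. The only brass hue left in view is the flange, so the plug is out of sight at the bottom, behind the rollers. One more short wait, then hand in.

```bash
python3 -m crank '[{"dp":[0,0,0],"angular":[0,0,0]},{"dp":[0,0,0],"angular":[0,0,0]},{"dp":[0,0,0],"angular":[0,0,0]},{"dp":[0,0,0],"angular":[0,0,0]},{"dp":[0,0,0],"angular":[0,0,0]},{"dp":[0,0,0],"angular":[0,0,0]},{"dp":[0,0,0],"angular":[0,0,0]},{"dp":[0,0,0],"angular":[0,0,0]},{"dp":[0,0,0],"angular":[0,0,0]},{"dp":[0,0,0],"angular":[0,0,0]},{"dp":[0,0,0],"angular":[0,0,0]},{"dp":[0,0,0],"angular":[0,0,0]},{"dp":[0,0,0],"angular":[0,0,0]},{"dp":[0,0,0],"angular":[0,0,0]},{"dp":[0,0,0],"angular":[0,0,0]}]' >/dev/null; python3 -c "
from station import order;print(order.sign_off())"
```

```text
the job is handed in; nothing more can be done
None
```

The cork wheel is on the blue stand, let go and standing still, and the job is handed in with no verdict returned; I inferred plug-down (plug out of view at the bottom, wheel at rest) rather than saw it, and never touched the felt or rubber wheels.

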